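Set the number wheel of a tag press and strike the tag

TASK

Strike the tag for battery pack four on the little tag press: push the tag slide fully home, roll the knurled number wheel until the 4 stands squarely in the window, and only then press the lever all the way down and let it rise again. Leave the slide home and the 4 in the window.

Things in the scene. Friction and masses are not known exactly. Their poses are not given: they have to be found in the camera images.
- press: Grey tag press fixed on the desk. Origin: centre of its footprint, desk height; x away from its front, y to its left. Base 120 (x) by 130 (y) mm on feet, top 32 mm high. Wheel in the middle and left; tag slide on the right, out at the front; column back right (x 24 to 59, y -64 to -11, to z 103 mm) with a nose over the wheel's right rim (to x -17, z 76 to 84). Tallest part: lever grip, 120 mm.
- wheel (a joint): Turn of the number wheel about its upright axis, rad; grows anticlockwise seen from above. Numeral n stands in the window at n x 0.6283 (plus or minus whole turns): the 4 at 2.513. Endless both ways. A sprung pawl clicks it into each of the ten numerals: 2 to 3 N along the rim to leave a notch, and it centres itself when let go near one; otherwise it turns freely.
- wheel_axis (a point): On the wheel's axis, at mid height of its rim. The black wheel is 90 mm across, its knurled rim 52 to 68 mm above the desk. A grey cover (79 mm across, top at 73 mm) hides its face: only the rim is free, reached with a downward tool from front, left and back left. The rim is grippy and slightly soft: pressed inwards with 5 to 7 N it rolls along with a fingertip moving round it.
- window (a point): Centre of the window in the cover, at the height of the wheel's face, 30 mm in front of the axis; the line from here to wheel_axis points along the press's x axis. It shows one white numeral (14 by 10 mm, strokes like a seven-segment display, upright as seen from the front) on black.
- numeral_four (a point): Centre of the numeral 4 on the wheel's face, 30 mm from the axis; it turns with the wheel and is hidden under the cover until it reaches the window.
- tag_slide (a joint): Travel of the tag slide, m: 0 = drawn right out, 0.045 = home against its stop under the press head. It runs along the press's +x axis, rubs with about 2 N and stays where it is left.
- tab (a point): Middle of the front face of the slide's upright tab, the plate to push on: 36 mm wide, 6 thick, 33 to 71 mm above the desk; 126 mm in front of the press's origin when drawn out, 81 mm when home, and 36 mm to the right. The aluminium slide behind it carries the blank steel tag.
- lever (a joint): Angle of the lever, rad: 0 = up, at rest; 0.26 = all the way down at its stop. A spring brings it back up.
- lever_grip (a point): Top of the middle of the lever's black grip bar, which lies crosswise (46 mm long, 16 mm thick) at the front end of the lever, 107 mm in front of its hinge. 120 mm above the desk at rest; goes down 28 mm. Pressing it takes 6 N at the top and 12 N at the bottom.

How it is judged:
On the way:
1. the lever is pressed all the way down while the 4 stands in the window and the slide is home (value of joint lever above 0.235 rad and horizontal distance between numeral_four and window below 0.004 m and value of joint tag_slide above 0.0415 m), for 0.1 s.
At the end, for the whole second after the job is handed in: the lever is up again (under 0.03 rad), the 4 stands in the window (its centre within 4 mm of the window's centre), the wheel at rest, and the tag slide is home (over 41.5 mm of its 45 mm) (value of joint lever below 0.03 rad and horizontal distance between numeral_four and window below 0.004 m and value of joint tag_slide above 0.0415 m and velocity of joint wheel below 0.2 rad/s); the robot touches nothing.
It fails at once if the lever is pressed more than half-way while another numeral stands in the window or the slide is not home (value of joint lever above 0.13 rad and (horizontal distance between numeral_four and window above 0.004 m or value of joint tag_slide below 0.0415 m)).
It also fails if it takes over 72 s, if anything falls off the work surface, if the arm or the gripper's body presses on something with over 40 N, if the wrist force passes 120 N, or if a joint passes its speed limit or range.

ROBOT

A 6-joint arm with a two-finger parallel gripper is mounted at the origin on a cart in front of the work surface, level with it; the furniture and walls round the work are solid. World frame = base frame: x ahead of the robot, y to its left, z up, the work surface at z = 0. Lengths are in m, angles in rad, forces in N, time in s.
With the tool pointing down it reaches from about 0.3 to 0.875 m from the base axis. Payload 6.4 kg.
Tool frame: the origin (TCP) lies between the finger pads; the fingertips stand ctrl.tip_extent ahead of it and the grasp point (between the pads) is the TCP (ctrl.tip_extent is the distance from the TCP to the fingertips, in m); z points along the fingers, y is the line along which they close (so a half turn about z gives the same grasp; the last joint's range is limited). The gripper opens to 85 mm and grips with 20 to 120 N. Pads are 22 mm wide; open, the fingers measure 114 mm over their backs; the gripper's body (76 mm by 85 mm) begins 54 mm behind the grasp point. The pads swing forward as they close: fully open they stand 13 mm farther back than shut.
Start: joints at [-1.456, 0.181, 1.607, -0, 1.354, -0.206], TCP at [0.181, -0.546, 0.25] pointing down, gripper open.
Joint ranges: [-2.99, 2.99], [-0.89, 2.07], [0.3, 2.58], [-1.14, 4.28], [0, 2.63], [-3.12, 3.12]. Speed limits (rad/s): [2.57, 2.57, 3.01, 3.14, 3.14, 3.14].

INTERFACE

Orientations are given as a unit quaternion [w, x, y, z].
In Python, from bench import ctrl gives the robot as it stands.
- The arm moves only by the tool send_rows, never from a script. Its arguments are lists of equal length, an entry for each row: "dr": the turn, a rotation vector about the tool's x, y, z in units of 6 degrees (1.0 is 6 degrees), a list of three; "xyz": the shift along the tool's x, y, z in cm, a list of three; "jaw": the opening in per cent of the stroke, from 0 (shut) to 100 (fully open). In form: {"dr": [[wx, wy, wz], ...], "xyz": [[dx, dy, dz], ...], "jaw": [jaw, ...]}. A call has exactly 8 rows; each row is the pose to reach, as a shift and turn from the pose commanded when the call began, along the tool's axes at that moment; what a row does not reach only later rows make up. A row lasts 1/8 s, in which the tool goes at most 62.5 mm and 10.7 degrees, less where a joint would pass 70% of its speed; a pose out of reach is approached as far as the arm can. A call with a gripper value outside its range is refused whole. The fingers move at their own pace and stop on an object; the grip force is fixed at half the most. Time passes only in rows, so rows that repeat a pose let the fingers close, or fill a call up. It gives the time, the measured TCP pose, the force, the opening and the grip force at its end, in the units of the state.
- ctrl.get_obs(): the state, without advancing time (a new reading comes with each control period).
- ctrl.camera(name): name is "scene" or "side" or "wrist"; returns the picture (480x640x3 uint8, red, green, blue); there is no depth.
- ctrl.calibration(name): a dict with "camera_matrix" (3x3 intrinsics, pixels), "world_from_camera" (4x4, takes a point from camera to world coordinates). Camera axes: x right, y up, looking along -z (the intrinsics and any distortion apply to the point x, -y, -z); pixel columns grow to the right and rows downward; lengths in m; the calibration is good to about 2 mm. A picture is of the moment at which its call begins: read the wrist's pose just before it. calibration takes no time and is no camera call; for the wrist camera it gives the pose at the moment of the call.
- ctrl.hand_in(): hands the job in; it is judged then, once.
The state is a dict: "time_s": time; "q": joint angles; "dq": joint speeds; "joint_efforts": joint torques, N m; "eef_pos": TCP position; "eef_rot": TCP orientation; "wrist_force": force on the tool from outside, world axes, zero at the start; "torque": the same for the moment, N m; "opening": opening from 0.0 (shut) to 1.0 (fully open); "grasp_force": force on a finger pad.
Only numpy, scipy, OpenCV 4.12 (cv2) and the standard library are available. Lean on these libraries where they do the work, as an engineer would, in place of code of your own. Each camera call takes 0.05 s, during which the arm holds its last target. There are 200 camera calls.

## Working session

There is one attempt and no reset: what is moved stays moved. The work goes in short steps, Python scripts to look and compute and a tool call to move; the robot and the scene stay as the last step left them, time stands still between calls to the robot, and variables do not carry over. Pictures are saved under pics/ and viewed, at most 10 in all, crops included, and the job is handed in when it is done.

Besides the shell and the picture viewer there is one more tool, called after "Call:" by a JSON object that holds its "method" and its "body", one argument or row to a line. send_rows: Moves the arm, as the interface text tells. Its arguments: {"type":"object","properties":{"dr":{"type":"array","items":{"type":"array","items":{"type":"number"}}},"xyz":{"type":"array","items":{"type":"array","items":{"type":"number"}}},"jaw":{"type":"array","items":{"type":"number"}}},"required":["dr","xyz","jaw"]}

```bash
mkdir -p pics; python3 - <<'E'
from bench import ctrl
import cv2
for n in("scene","side"):
    cv2.imwrite(f"pics/{n}0.png",ctrl.camera(n)[:,:,::-1])
o=ctrl.get_obs();print(o["time_s"],o["eef_pos"],o["eef_rot"],ctrl.tip_extent,o["opening"])
E
```

```text
0.1 [ 0.18124783 -0.54518949  0.24947297] [-8.02763985e-04  9.87169128e-01  1.59676128e-01  3.83381931e-05] 0.019 0.9981995368910838
```

View pics/scene0.png

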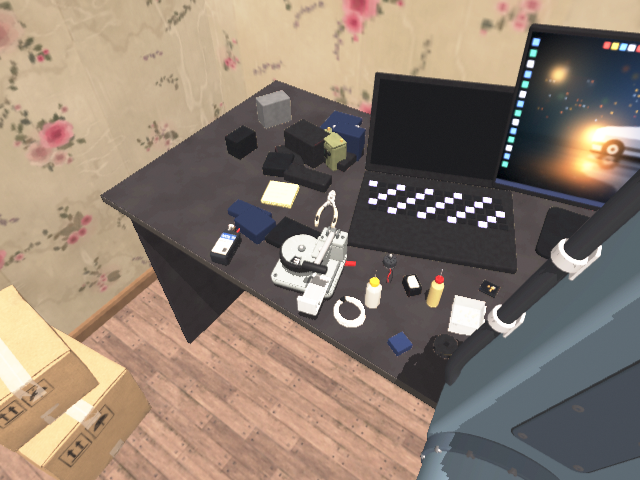

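View pics/side0.png

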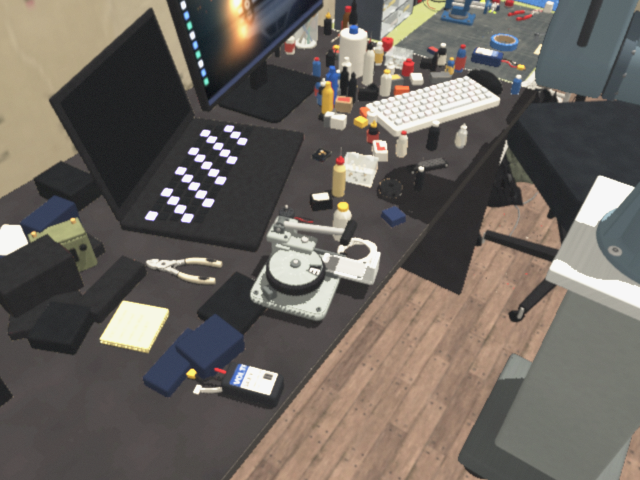

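The press is at about (308,265) in scene and (300,275) in side. I'll enlarge both.

```bash
python3 - <<'E'
import cv2,numpy as np
a=cv2.imread("pics/scene0.png")[215:325,260:360];b=cv2.imread("pics/side0.png")[205:325,245:385]
a=cv2.resize(a,None,fx=5,fy=5,interpolation=2);b=cv2.resize(b,None,fx=5,fy=5,interpolation=2)
a=cv2.resize(a,None,fx=.7,fy=.7);b=cv2.resize(b,None,fx=.64,fy=.64)
c=np.zeros((400,800,3),np.uint8);c[:a.shape[0],:a.shape[1]]=a;c[:b.shape[0],352:352+b.shape[1]]=b[:, :448]
cv2.imwrite("pics/crop0.png",c)
from bench import ctrl
for n in("scene","side"):
    k=ctrl.calibration(n);print(k)
E
```

```text
{'camera_matrix': array([[449.31732814,   0.        , 320.39265408],
       [  0.        , 449.31732814, 240.71041061],
       [  0.        ,   0.        ,   1.        ]]), 'world_from_camera': array([[ 0.57958657,  0.61002219, -0.54032615,  0.00776178],
       [-0.81484061,  0.42513219, -0.39407792,  0.07899483],
       [-0.01068624,  0.66868195,  0.74347175,  0.74767159],
       [ 0.        ,  0.        ,  0.        ,  1.        ]])}
{'camera_matrix': array([[571.38066959,   0.        , 311.21796948],
       [  0.        , 571.38066959, 233.89772079],
       [  0.        ,   0.        ,   1.        ]]), 'world_from_camera': array([[-0.82367165,  0.39607737, -0.40581736,  0.11120054],
       [-0.56685966, -0.55574471,  0.60812658,  0.93648326],
       [ 0.01533433,  0.73093811,  0.68227145,  0.68764105],
       [ 0.        ,  0.        ,  0.        ,  1.        ]])}
```

View pics/crop0.png

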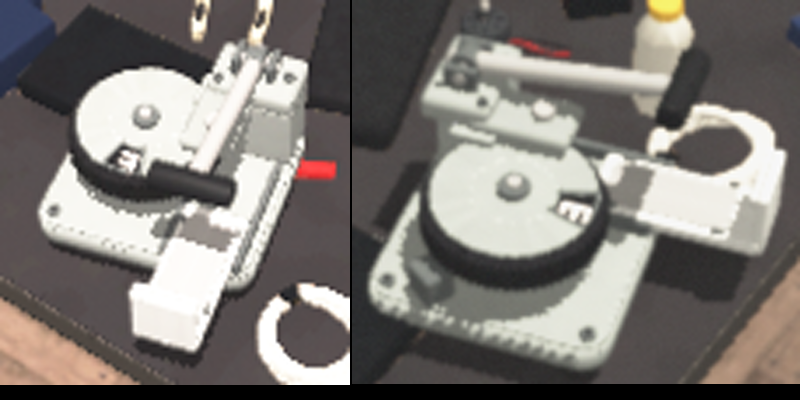

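The numeral in the window looks like a 3 (scene ≈(296,260), side ≈(315,270)). I'll locate features using their known heights.

```bash
cat >h.py <<'E'
import numpy as np
from bench import ctrl
def ray(n,p,c=None):
    c=c or ctrl.calibration(n);K=c["camera_matrix"];T=c["world_from_camera"]
    d=np.linalg.solve(K,[p[0],p[1],1]);return T[:3,3],T[:3,:3]@(d*[1,-1,-1])
def atz(n,p,z,c=None):
    o,d=ray(n,p,c);return o+d*(z-o[2])/d[2]
E
python3 - <<'E'
from h import *
S=lambda x,y:(260+x/3.5,215+y/3.5)
D=lambda x,y:(245+(x-352)/3.2,205+y/3.2)
np.set_printoptions(precision=4,suppress=True)
for l,n,p,z in [("knob","scene",S(146,114),.078),("knob","side",D(514,187),.078),
 ("grip","scene",S(192,180),.117),("grip","side",D(684,85),.117),
 ("gripL","scene",S(152,172),.114),("gripR","scene",S(234,188),.114),
 ("tabtopL","scene",S(133,287),.071),("tabtopR","scene",S(194,303),.071),
 ("tabtopbackL","side",D(783,152),.071),("tabfront bot","side",D(762,250),.033),
 ("win","scene",S(126,158),.068),("win","side",D(576,208),.068),
 ("baseFL","scene",S(40,220),.03),("baseFR","scene",S(248,284),.03),
 ("baseFL","side",D(600,362),.03),("baseBL","side",D(370,285),.03)]:
    print(l,n,atz(n,p,z))
E
```

```text
knob scene [0.4584 0.4537 0.078 ]
knob side [0.4563 0.4593 0.078 ]
grip scene [0.4098 0.3854 0.117 ]
grip side [0.4085 0.3916 0.117 ]
gripL scene [0.4041 0.407  0.114 ]
gripR scene [0.4198 0.3661 0.114 ]
tabtopL scene [0.3638 0.3912 0.071 ]
tabtopR scene [0.374  0.3593 0.071 ]
tabtopbackL side [0.3688 0.3604 0.071 ]
tabfront bot side [0.3599 0.3892 0.033 ]
win scene [0.4326 0.4488 0.068 ]
win side [0.4305 0.4458 0.068 ]
baseFL scene [0.3917 0.4819 0.03  ]
baseFR scene [0.4235 0.3593 0.03  ]
baseFL side [0.387 0.489 0.03 ]
baseBL side [0.5014 0.5134 0.03  ]
```

Call:
{"method": "send_rows", "body": {
  "dr": [
    [0,0,0],
    [0,0,0],
    [0,0,0],
    [0,0,0],
    [0,0,0],
    [0,0,0],
    [0,0,0],
    [0,0,0]
  ],
  "xyz": [
    [4.9,-4.2,-0.6],
    [9.8,-8.4,-1.2],
    [14.7,-12.6,-1.8],
    [19.6,-16.8,-2.5],
    [24.5,-21,-3.1],
    [29.4,-25.2,-3.8],
    [34.3,-29.4,-4.4],
    [39,-33.6,-5]
  ],
  "jaw": [0,0,0,0,0,0,0,0]
}}

```text
time_s: 1.1
eef_pos: [0.4375, -0.1167, 0.2988]
eef_rot: [0.0, 0.987, 0.16, 0.0]
wrist_force: [0.4, -1.3, 0.2]
opening: -0.002
grasp_force: 0.0
```

Call:
{"method": "send_rows", "body": {
  "dr": [
    [0,0,0],
    [0,0,0],
    [0,0,0],
    [0,0,0],
    [0,0,0],
    [0,0,0],
    [0,0,0],
    [0,0,0]
  ],
  "xyz": [
    [1.4,-6,0],
    [2.8,-12,0],
    [4.2,-18,0],
    [5.6,-24,0],
    [7,-30,0],
    [8.4,-36,0.5],
    [9.8,-42,1],
    [11,-48,2]
  ],
  "jaw": [0,0,0,0,0,0,0,0]
}}

```text
time_s: 2.1
eef_pos: [0.3895, 0.3737, 0.2786]
eef_rot: [-0.0, 0.987, 0.16, 0.0]
wrist_force: [1.2, -0.1, 1.0]
opening: 0.002
grasp_force: 0.0
```

```bash
python3 - <<'E'
from h import *
import cv2,pickle
c=ctrl.calibration("wrist");o=ctrl.get_obs();pickle.dump(c,open("w1.pkl","wb"))
cv2.imwrite("pics/w1.png",ctrl.camera("wrist")[:,:,::-1])
print(o["time_s"],o["eef_pos"],o["eef_rot"],o["q"],o["wrist_force"],o["opening"]);print(c)
E
```

```text
2.1 [0.38948821 0.37367966 0.2786271 ] [-5.51579671e-05  9.87143646e-01  1.59834979e-01  4.44744258e-04] [ 5.44801185e-01  7.77489134e-02  1.66393554e+00 -2.34641846e-04
  1.39904223e+00  1.79459052e+00] [ 1.15381228 -0.10851048  1.02048604] 0.001993620196054421
{'camera_matrix': array([[431.93656338,   0.        , 320.12598765],
       [  0.        , 431.93656338, 237.81354275],
       [  0.        ,   0.        ,   1.        ]]), 'world_from_camera': array([[ 3.15022311e-01,  9.00840879e-01,  2.98741786e-01,
         4.66722816e-01],
       [-9.49084224e-01,  2.98916019e-01,  9.94401781e-02,
         3.98352513e-01],
       [ 2.81071945e-04, -3.14856991e-01,  9.49139082e-01,
         4.01378688e-01],
       [ 0.00000000e+00,  0.00000000e+00,  0.00000000e+00,
         1.00000000e+00]])}
```

View pics/w1.png

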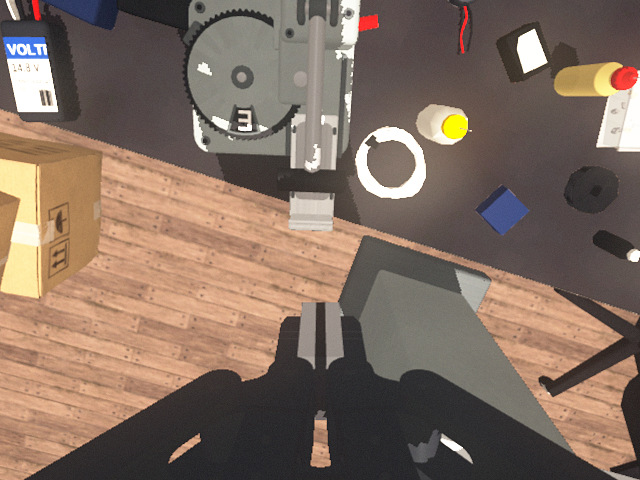

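```bash
python3 - <<'E'
import cv2
a=cv2.imread("pics/w1.png")[0:240,170:380];cv2.imwrite("pics/w1c.png",cv2.resize(a,None,fx=2.5,fy=2.5,interpolation=2))
E
```

```text
(no output)
```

View pics/w1c.png

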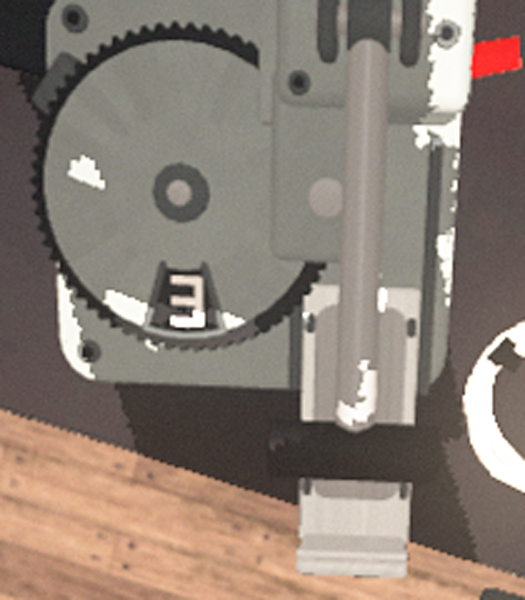

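The wheel shows a 3, upright in the window at pixel ≈(244,118). The knob is at (242,76), the tab's front top edge runs (289,229)–(332,231), and the grip bar spans (278–337, 170–192).

```bash
python3 - <<'E'
from h import *
import pickle
c=pickle.load(open("w1.pkl","rb"))
np.set_printoptions(precision=4,suppress=True)
P=lambda x,y:(170+x/2.5,y/2.5)
r={}
for l,p,z in [("knob",(180,191),.079),("tabL",(298,572),.071),("tabR",(406,577),.071),("gripL",(271,452),.112),("gripR",(418,452),.112),("num",(186,298),.06),
  ("slideTopL",(303,287),.036),("slideBotL",(301,490),.036),("baseFL",(90,352),.032),("hole BL",(73,17),.032)]:
    r[l]=atz(None,P(*p),z,c);print(l,r[l])
for a,b in [("tabL","tabR"),("num","knob"),("baseFL","hole BL"),("slideBotL","slideTopL"),("gripL","gripR")]:
    d=r[b]-r[a];print(a,b,np.degrees(np.arctan2(d[1],d[0])))
E
```

```text
knob [0.461  0.4539 0.079 ]
tabL [0.3622 0.3896 0.071 ]
tabR [0.3715 0.3563 0.071 ]
gripL [0.4053 0.4076 0.112 ]
gripR [0.4178 0.3699 0.112 ]
num [0.4316 0.4475 0.06  ]
slideTopL [0.4445 0.4157 0.036 ]
slideBotL [0.3797 0.3964 0.036 ]
baseFL [0.4017 0.4775 0.032 ]
hole BL [0.4981 0.5061 0.032 ]
tabL tabR -74.41922733343127
num knob 12.391360460390835
baseFL hole BL 16.56165369950909
slideBotL slideTopL 16.56827817380954
gripL gripR -71.64092018369068
```

Call:
{"method": "send_rows", "body": {
  "dr": [
    [-0.02,1.5,0.06],
    [-0.05,3,0.11],
    [-0.07,4.5,0.17],
    [-0.09,6,0.23],
    [-0.12,7.5,0.28],
    [-0.12,7.5,0.28],
    [-0.12,7.5,0.28],
    [-0.12,7.5,0.28]
  ],
  "xyz": [
    [-2,0,2],
    [-4,-0.3,4],
    [-6,-0.6,6],
    [-6.8,-0.8,8],
    [-6.8,-0.8,11],
    [-6.8,-0.8,15],
    [-6.8,-0.8,18],
    [-6.8,-0.8,18]
  ],
  "jaw": [0,0,0,0,0,0,0,0]
}}

```text
time_s: 3.15
eef_pos: [0.3112, 0.3633, 0.1204]
eef_rot: [-0.05, 0.924, 0.127, 0.357]
wrist_force: [0.6, 0.1, 0.4]
opening: 0.001
grasp_force: 0.0
```

```bash
cat >st.py <<'E'
from h import *
from scipy.spatial.transform import Rotation as Ro
np.set_printoptions(precision=4,suppress=True)
o=ctrl.get_obs();R=Ro.from_quat(np.roll(o["eef_rot"],-1)).as_matrix()
print(o["time_s"],o["eef_pos"],"\nR",R,"\nF",o["wrist_force"],"q",o["q"])
ex=np.array([.958,.286,0]);ey=np.array([-.286,.958,0]);t=np.array([.3668,.3730,.071])
d=o["eef_pos"]-t;print("TCP rel tab (press fwd,left,z)",d@ex,d@ey,o["eef_pos"][2])
a=np.array([.459,.4545,.06]);d=o["eef_pos"]-a;print("rel axis",d@ex,d@ey,np.hypot(d[0],d[1]))
g=np.array([.410,.3885,.12]);d=o["eef_pos"]-g;print("rel grip",d@ex,d@ey)
E
python3 st.py
```

```text
3.15 [0.3112 0.3633 0.1204] 
R [[ 0.713   0.2699  0.6471]
 [ 0.199  -0.9629  0.1823]
 [ 0.6723 -0.0012 -0.7403]] 
F [0.6148 0.0896 0.4078] q [ 0.8431 -0.0352  2.3425 -1.1365  0.4104  3.1169]
TCP rel tab (press fwd,left,z) -0.056075374358599356 0.006567696030808059 0.12040569445059708
rel axis -0.16771197435859936 -0.04514010396919196 0.17371877775202127
rel grip -0.10189397435859932 0.004073896030808033
```

```bash
cat >tg.py <<'E'
from h import *
from scipy.spatial.transform import Rotation as Ro
np.set_printoptions(precision=3,suppress=True)
ex=np.array([.958,.286,0]);ey=np.array([-.286,.958,0]);t=np.array([.3668,.3730,0])
def cur():
    o=ctrl.get_obs();return o["eef_pos"],Ro.from_quat(np.roll(o["eef_rot"],-1)).as_matrix()
def ori(A,tilt):
    A,tilt=np.radians([A,tilt]);f=np.array([np.cos(A),np.sin(A),0]);u=np.array([0,0,1.])
    z=np.sin(tilt)*f-np.cos(tilt)*u;x=np.cos(tilt)*f+np.sin(tilt)*u;return np.stack([x,np.cross(z,x),z],1)
def rel(p,R):
    p0,R0=cur();print("dr",np.degrees(Ro.from_matrix(R0.T@R).as_rotvec())/6,"xyz",R0.T@(p-p0)*100)
E
python3 - <<'E'
from tg import *
R=ori(42,42)
c=np.array([R@[.011*a,.01*b,.019] for a in(-1,1) for b in(-1,1)]);k=c[np.argmax(c@ex)]
print("corners fwd,left,z",np.c_[c@ex,c@ey,c[:,2]])
want=t-.02*ex;want[2]=.058
p=want-k;print(p);rel(p+[0,0,.06],R);print("down vec tool cm per cm",R.T@[0,0,-1],"fwd",R.T@ex)
E
```

```text
corners fwd,left,z [[-0.     0.011 -0.021]
 [ 0.008 -0.007 -0.021]
 [ 0.015  0.018 -0.007]
 [ 0.023 -0.    -0.007]]
[0.325 0.361 0.065]
dr [ 2.936 -0.043 -3.264] xyz [1.259 0.626 0.554]
down vec tool cm per cm [-0.669  0.     0.743] fwd [0.671 0.428 0.604]
```

Call:
{"method": "send_rows", "body": {
  "dr": [
    [0.6,0,-0.65],
    [1.2,0,-1.3],
    [1.8,0,-1.95],
    [2.4,0,-2.6],
    [2.94,-0.04,-3.26],
    [2.94,-0.04,-3.26],
    [2.94,-0.04,-3.26],
    [2.94,-0.04,-3.26]
  ],
  "xyz": [
    [0.3,0.1,0.1],
    [0.6,0.3,0.2],
    [0.9,0.5,0.4],
    [1.2,0.6,0.5],
    [1.2,0.6,0.5],
    [1.2,0.6,0.5],
    [1.2,0.6,0.5],
    [1.2,0.6,0.5]
  ],
  "jaw": [0,0,0,0,0,0,0,0]
}}

```text
time_s: 4.15
eef_pos: [0.3185, 0.3577, 0.1197]
eef_rot: [-0.115, 0.888, 0.308, 0.32]
wrist_force: [0.3, 0.4, 0.2]
opening: 0.001
grasp_force: 0.0
```

```bash
python3 st.py; python3 - <<'E'
from tg import *
import cv2
R=ori(42,42);p=np.array([.325,.361,.065])
rel(p,R)
cv2.imwrite("pics/s2.png",ctrl.camera("side")[:,:,::-1])
E
```

```text
4.15 [0.3185 0.3577 0.1197] 
R [[ 0.6051  0.6215  0.4976]
 [ 0.4747 -0.7834  0.4011]
 [ 0.6391 -0.0065 -0.7691]] 
F [0.26   0.3654 0.1823] q [ 0.5355 -0.1697  2.4349  0.4551  0.2087  1.0242]
TCP rel tab (press fwd,left,z) -0.05070618845755711 -0.0008686564990881007 0.1197023514106576
rel axis -0.16234278845755712 -0.05257645649908811 0.1706818178561272
rel grip -0.09652478845755708 -0.003362456499088127
dr [ 0.343  0.377 -0.491] xyz [-2.941  0.181  4.667]
```

Call:
{"method": "send_rows", "body": {
  "dr": [
    [0,0,0],
    [0,0,0],
    [0,0,0],
    [0,0,0],
    [0,0,0],
    [0,0,0],
    [0,0,0],
    [0,0,0]
  ],
  "xyz": [
    [-0.6,0,1],
    [-1.2,0,2],
    [-1.8,0,3],
    [-2.4,0.1,4],
    [-2.9,0.2,4.7],
    [-2.9,0.2,4.7],
    [-2.9,0.2,4.7],
    [-2.9,0.2,4.7]
  ],
  "jaw": [0,0,0,0,0,0,0,0]
}}

```text
time_s: 5.2
eef_pos: [0.3248, 0.3611, 0.064]
eef_rot: [-0.114, 0.889, 0.308, 0.319]
wrist_force: [-1.0, 0.1, 0.9]
opening: 0.0
grasp_force: 0.0
```

```bash
python3 st.py; python3 - <<'E'
from tg import *
p,R=cur()
c=np.array([R@[.011*a,.01*b,.019] for a in(-1,1) for b in(-1,1)])+p-t
print("corners rel tab",np.c_[c@ex,c@ey,c[:,2]]);print("fwd",R.T@ex,"up",R.T@[0,0,1],"left",R.T@ey)
E
```

```text
5.2 [0.3248 0.3611 0.064 ] 
R [[ 0.6063  0.6209  0.4969]
 [ 0.4748 -0.7838  0.4002]
 [ 0.638  -0.0067 -0.77  ]] 
F [-0.9823  0.0679  0.9227] q [ 0.5349  0.0486  2.4223  1.7449  0.0925 -0.2748]
TCP rel tab (press fwd,left,z) -0.043661582631713894 0.0006157904772522341 0.0639780156393254
rel axis -0.1552981826317139 -0.05109200952274778 0.16352273367007283
rel grip -0.08948018263171387 -0.001878009522747792
corners rel tab [[-0.044  0.011  0.042]
 [-0.037 -0.007  0.042]
 [-0.028  0.018  0.056]
 [-0.021 -0.001  0.056]]
fwd [0.717 0.371 0.59 ] up [ 0.638 -0.007 -0.77 ] left [ 0.281 -0.929  0.241]
```

Call:
{"method": "send_rows", "body": {
  "dr": [
    [0,0,0],
    [0,0,0],
    [0,0,0],
    [0,0,0],
    [0,0,0],
    [0,0,0],
    [0,0,0],
    [0,0,0]
  ],
  "xyz": [
    [0.54,0.28,0.44],
    [1.08,0.56,0.88],
    [1.62,0.83,1.33],
    [2.15,1.11,1.77],
    [2.69,1.39,2.21],
    [3.23,1.67,2.66],
    [3.76,1.95,3.1],
    [4.3,2.23,3.54]
  ],
  "jaw": [0,0,0,0,0,0,0,0]
}}

```text
time_s: 6.2
eef_pos: [0.3802, 0.3772, 0.0616]
eef_rot: [-0.114, 0.889, 0.309, 0.317]
wrist_force: [-30.7, -17.2, 18.0]
opening: -0.002
grasp_force: 16.7
```

```bash
python3 st.py; python3 - <<'E'
from tg import *
p,R=cur()
c=np.array([R@[.011*a,.01*b,.019] for a in(-1,1) for b in(-1,1)])+p-t
print("corners rel tab",np.c_[c@ex,c@ey,c[:,2]]);print("fwd",R.T@ex,"up",R.T@[0,0,1],"left",R.T@ey)
E
```

```text
6.2 [0.3802 0.3772 0.0616] 
R [[ 0.6084  0.6217  0.4933]
 [ 0.477  -0.7832  0.3988]
 [ 0.6343 -0.0073 -0.773 ]] 
F [-30.7218 -17.1801  18.0128] q [ 0.4907  0.1548  2.3033  1.528   0.1196 -0.0923]
TCP rel tab (press fwd,left,z) 0.0139927143775023 0.0002031260564655651 0.061604282630246636
rel axis -0.0976438856224977 -0.051504673943534446 0.11041931218890602
rel grip -0.03182588562249766 -0.00229067394353446
corners rel tab [[ 0.014  0.011  0.04 ]
 [ 0.021 -0.008  0.04 ]
 [ 0.029  0.017  0.054]
 [ 0.037 -0.001  0.054]]
fwd [0.719 0.372 0.587] up [ 0.634 -0.007 -0.773] left [ 0.283 -0.928  0.241]
```

```bash
python3 - <<'E'
from h import *
import cv2
a=ctrl.camera("side")[200:325,245:405,::-1];b=ctrl.camera("scene")[205:325,240:360,::-1]
c=np.zeros((400,800,3),np.uint8)
a=cv2.resize(a,(448,350),interpolation=2);b=cv2.resize(b,(350,350),interpolation=2);c[:350,:448]=a;c[:350,450:]=b
cv2.imwrite("pics/s3.png",c)
E
```

```text
(no output)
```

View pics/s3.png

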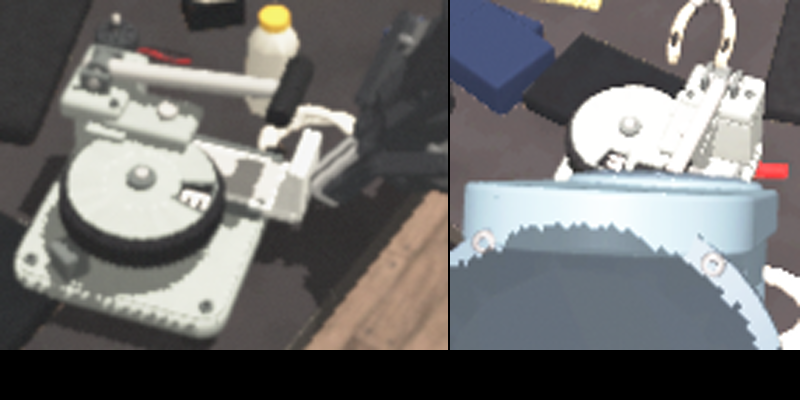

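Side view: the fingers are against the tab, which now stands at about (350,265). I'll compute how far it has travelled.

```bash
python3 - <<'E'
from tg import *
a=atz("side",(373.1,283.1),.033);b=atz("side",(245+301/2.8,200+222/2.8),.033);print(a,b,(b-a)@ex,(b-a)@ey)
a=atz("side",(245+(783-352)/3.2,205+152/3.2),.071);b=atz("side",(245+318/2.8,200+133/2.8),.071);print(a,b,(b-a)@ex,(b-a)@ey)
E
```

```text
[0.36  0.389 0.033] [0.39  0.401 0.033] 0.03215155644213411 0.002514875119046182
[0.369 0.36  0.071] [0.401 0.37  0.071] 0.03342586156275895 -0.00017761918418558644
```

Tab to hole-midpoint geometry puts the tab front at x≈-81, and the hard stop at 34 N agrees: the slide is home (it started partly in). Now I'll retract.

Call:
{"method": "send_rows", "body": {
  "dr": [
    [0,0,0],
    [0,0,0],
    [0,0,0],
    [0,0,0],
    [0,0,0],
    [0,0,0],
    [0,0,0],
    [0,0,0]
  ],
  "xyz": [
    [-0.7,-0.37,-0.6],
    [-1.5,-0.8,-1.2],
    [-2.9,-1.5,-2.35],
    [-4.3,-2.2,-3.5],
    [-3,-2.2,-5],
    [0,-2.2,-8.7],
    [3,-2.2,-12.4],
    [3,-2.2,-12.4]
  ],
  "jaw": [0,0,0,0,0,0,0,0]
}}

```text
time_s: 7.3
eef_pos: [0.3186, 0.3824, 0.1347]
eef_rot: [-0.146, 0.88, 0.321, 0.319]
wrist_force: [0.4, -0.1, -0.2]
opening: 0.001
grasp_force: 0.0
```

```bash
python3 st.py; python3 - <<'E'
from tg import *
import cv2
ph=np.radians(80);ax=np.array([.459,.4545,0]);d=np.cos(ph)*ex+np.sin(ph)*ey
R=ori(np.degrees(np.arctan2(d[1],d[0])),0)
p=ax+d*.09+[0,0,.2];print(p,d);rel(p,R)
cv2.imwrite("pics/s4.png",ctrl.camera("side")[:,:,::-1]);cv2.imwrite("pics/w4.png",ctrl.camera("wrist")[:,:,::-1])
E
```

```text
7.3 [0.3186 0.3824 0.1347] 
R [[ 0.5904  0.6586  0.4666]
 [ 0.4721 -0.7506  0.4623]
 [ 0.6547 -0.0526 -0.7541]] 
F [ 0.4272 -0.0591 -0.2453] q [ 0.5377 -0.1702  2.4049  0.6663  0.2586  0.8163]
TCP rel tab (press fwd,left,z) -0.0434731205798821 0.02273983877109694 0.13474192822909586
rel axis -0.1551097205798821 -0.028967961228903074 0.15782625957850566
rel grip -0.08929172057988205 0.020246038771096916
[0.449 0.544 0.2  ] [-0.115  0.993  0.   ]
dr [ 2.855 -6.52  -8.995] xyz [19.572 -3.907  8.611]
```

Call:
{"method": "send_rows", "body": {
  "dr": [
    [0.2,-0.6,-0.9],
    [0.5,-1.5,-2],
    [0.9,-2.4,-3.3],
    [1.3,-3.3,-4.5],
    [1.7,-4.2,-5.8],
    [2.1,-5.1,-7],
    [2.6,-6,-8.3],
    [2.86,-6.52,-9]
  ],
  "xyz": [
    [3.9,-0.3,-4.5],
    [7,-1,-1.5],
    [10,-1.5,0.5],
    [13,-2.5,2.5],
    [16,-3.2,5],
    [18,-3.6,7],
    [19.6,-3.9,8.6],
    [19.6,-3.9,8.6]
  ],
  "jaw": [0,0,0,0,0,0,0,0]
}}

```text
time_s: 8.4
eef_pos: [0.4486, 0.5463, 0.1973]
eef_rot: [-0.003, 0.662, 0.75, -0.001]
wrist_force: [0.1, -0.8, 0.3]
opening: 0.004
grasp_force: 0.0
```

```bash
cat >w.py <<'E'
from tg import *
ax=np.array([.459,.4545,0])
def rimpose(phi,r,z=.066):
    ph=np.radians(phi);d=np.cos(ph)*ex+np.sin(ph)*ey
    return ax+d*r+[0,0,z],ori(np.degrees(np.arctan2(d[1],d[0])),0)
E
python3 st.py; python3 - <<'E'
from w import *
rel(*rimpose(80,.075));rel(*rimpose(80,.059))
E
```

```text
8.4 [0.4486 0.5463 0.1973] 
R [[-0.124   0.9923 -0.0058]
 [ 0.9923  0.124   0.0022]
 [ 0.0029 -0.0055 -1.    ]] 
F [ 0.0571 -0.7586  0.3407] q [0.7135 0.5129 1.2825 0.0056 1.3491 0.5879]
TCP rel tab (press fwd,left,z) 0.127897345079057 0.14259439558259265 0.19732934786872117
rel axis 0.016260745079057008 0.09088659558259263 0.09235008199066769
rel grip 0.08207874507905705 0.1401005955825926
dr [-0.053 -0.028  0.083] xyz [-1.775  0.034 13.128]
dr [-0.053 -0.028  0.083] xyz [-3.374  0.02  13.123]
```

Call:
{"method": "send_rows", "body": {
  "dr": [
    [0,0,0],
    [-0.05,-0.03,0.08],
    [-0.05,-0.03,0.08],
    [-0.05,-0.03,0.08],
    [-0.05,-0.03,0.08],
    [-0.05,-0.03,0.08],
    [-0.05,-0.03,0.08],
    [-0.05,-0.03,0.08]
  ],
  "xyz": [
    [-0.9,0,5],
    [-1.8,0,10],
    [-1.8,0,13.1],
    [-1.8,0,13.1],
    [-2.4,0,13.1],
    [-2.9,0,13.1],
    [-3.3,0,13.1],
    [-3.3,0,13.1]
  ],
  "jaw": [0,0,0,0,0,0,0,0]
}}

```text
time_s: 9.4
eef_pos: [0.4531, 0.5113, 0.0699]
eef_rot: [0.003, 0.668, 0.744, 0.002]
wrist_force: [-0.3, 0.1, -0.2]
opening: 0.0
grasp_force: 0.0
```

```bash
python3 st.py
```

```text
9.4 [0.4531 0.5113 0.0699] 
R [[-0.1076  0.9942  0.0068]
 [ 0.9942  0.1076 -0.0008]
 [-0.0016  0.0066 -1.    ]] 
F [-0.3057  0.1027 -0.2226] q [ 0.6746  0.6027  1.4271 -0.0055  1.1071  0.5692]
TCP rel tab (press fwd,left,z) 0.12223262017666932 0.10781626414335099 0.0699126500742644
rel axis 0.010596020176669317 0.05610846414335098 0.05711278854320428
rel grip 0.07641402017666936 0.10532246414335097
```

Call:
{"method": "send_rows", "body": {
  "dr": [
    [0,0,0],
    [0,0,0],
    [0,0,0],
    [0,0,0],
    [0,0,0],
    [0,0,0],
    [0,0,0],
    [0,0,0]
  ],
  "xyz": [
    [0,0,0.4],
    [0,0,0.4],
    [-0.03,0,0.4],
    [-0.06,0,0.4],
    [-0.09,0,0.4],
    [-0.12,0,0.4],
    [-0.12,0,0.4],
    [-0.12,0,0.4]
  ],
  "jaw": [0,0,0,0,0,0,0,0]
}}

```text
time_s: 10.4
eef_pos: [0.4527, 0.5107, 0.0649]
eef_rot: [0.003, 0.668, 0.744, 0.002]
wrist_force: [0.1, 5.3, -2.7]
opening: 0.001
grasp_force: 2.7
```

```bash
cat >arc.py <<'E'
from w import *
p,R=cur()
for th in (3,6,9,12,15,18):
    Q=Ro.from_euler("z",th,degrees=True).as_matrix();print(th,"dr z",-th/6,"xyz",R.T@(ax*[1,1,0]+Q@((p-ax)*[1,1,0])-p*[1,1,0])*100)
print(R.T@ctrl.get_obs()["wrist_force"])
E
python3 arc.py
```

```text
3 dr z -0.5 xyz [-0.009 -0.296 -0.002]
6 dr z -1.0 xyz [-0.033 -0.591 -0.003]
9 dr z -1.5 xyz [-0.073 -0.885 -0.005]
12 dr z -2.0 xyz [-0.128 -1.176 -0.007]
15 dr z -2.5 xyz [-0.198 -1.464 -0.008]
18 dr z -3.0 xyz [-0.283 -1.748 -0.01 ]
[5.296 0.626 2.687]
```

Call:
{"method": "send_rows", "body": {
  "dr": [
    [0,0,-0.25],
    [0,0,-0.5],
    [0,0,-0.75],
    [0,0,-1],
    [0,0,-1.25],
    [0,0,-1.5],
    [0,0,-1.75],
    [0,0,-2]
  ],
  "xyz": [
    [-0.02,-0.15,0],
    [-0.03,-0.3,0],
    [-0.04,-0.44,0],
    [-0.05,-0.59,0],
    [-0.07,-0.74,0],
    [-0.09,-0.88,0],
    [-0.12,-1.03,0],
    [-0.15,-1.18,0]
  ],
  "jaw": [0,0,0,0,0,0,0,0]
}}

```text
time_s: 11.4
eef_pos: [0.4411, 0.5079, 0.0649]
eef_rot: [0.003, 0.586, 0.81, 0.001]
wrist_force: [-0.7, 5.2, -1.4]
opening: -0.001
grasp_force: 2.4
```

```bash
python3 arc.py
```

```text
3 dr z -0.5 xyz [-0.009 -0.295 -0.002]
6 dr z -1.0 xyz [-0.034 -0.589 -0.003]
9 dr z -1.5 xyz [-0.074 -0.881 -0.005]
12 dr z -2.0 xyz [-0.129 -1.17  -0.006]
15 dr z -2.5 xyz [-0.2   -1.457 -0.007]
18 dr z -3.0 xyz [-0.285 -1.739 -0.009]
[5.161 0.927 1.361]
```

Call:
{"method": "send_rows", "body": {
  "dr": [
    [0,0,-0.25],
    [0,0,-0.5],
    [0,0,-0.75],
    [0,0,-1],
    [0,0,-1.25],
    [0,0,-1.5],
    [0,0,-1.75],
    [0,0,-2]
  ],
  "xyz": [
    [-0.02,-0.15,0],
    [-0.03,-0.3,0],
    [-0.04,-0.44,0],
    [-0.05,-0.59,0],
    [-0.07,-0.74,0],
    [-0.09,-0.88,0],
    [-0.12,-1.03,0],
    [-0.15,-1.18,0]
  ],
  "jaw": [0,0,0,0,0,0,0,0]
}}

```text
time_s: 12.4
eef_pos: [0.4299, 0.5024, 0.0648]
eef_rot: [0.003, 0.498, 0.867, 0.0]
wrist_force: [-2.3, 3.8, -0.5]
opening: -0.0
grasp_force: 2.5
```

```bash
python3 arc.py;python3 - <<'E'
from h import *
import cv2
a=ctrl.camera("side")[200:325,245:385,::-1]
cv2.imwrite("pics/s5.png",cv2.resize(a,None,fx=4,fy=4,interpolation=2))
E
```

```text
3 dr z -0.5 xyz [-0.013 -0.293 -0.001]
6 dr z -1.0 xyz [-0.041 -0.585 -0.002]
9 dr z -1.5 xyz [-0.085 -0.875 -0.003]
12 dr z -2.0 xyz [-0.143 -1.163 -0.003]
15 dr z -2.5 xyz [-0.217 -1.447 -0.004]
18 dr z -3.0 xyz [-0.305 -1.727 -0.005]
[ 4.503 -0.078  0.486]
```

View pics/s5.png

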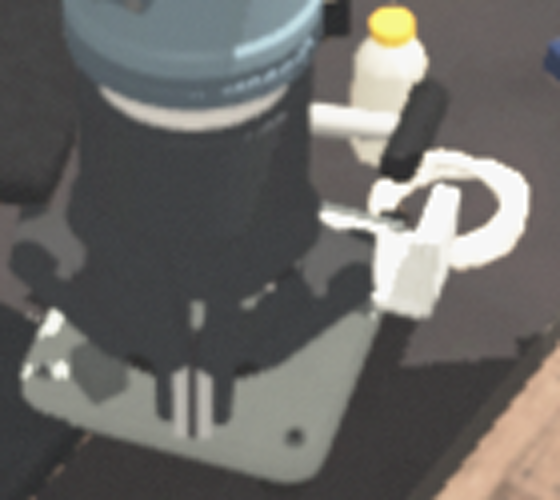

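Side view: the gripper hides the wheel. The tab is at crop (410,270), so it has stayed in. Continuing the arc.

Call:
{"method": "send_rows", "body": {
  "dr": [
    [0,0,-0.25],
    [0,0,-0.5],
    [0,0,-0.75],
    [0,0,-1],
    [0,0,-1.25],
    [0,0,-1.5],
    [0,0,-1.75],
    [0,0,-2.1]
  ],
  "xyz": [
    [-0.03,-0.15,0],
    [-0.05,-0.3,0],
    [-0.06,-0.44,0],
    [-0.08,-0.59,0],
    [-0.1,-0.74,0],
    [-0.13,-0.88,0],
    [-0.16,-1.03,0],
    [-0.21,-1.21,0]
  ],
  "jaw": [0,0,0,0,0,0,0,0]
}}

```text
time_s: 13.45
eef_pos: [0.4207, 0.4949, 0.0649]
eef_rot: [0.003, 0.4, 0.917, 0.001]
wrist_force: [-2.8, 5.3, -1.9]
opening: 0.003
grasp_force: 3.1
```

Call:
{"method": "send_rows", "body": {
  "dr": [
    [0,0,0],
    [0,0,0],
    [0,0,0],
    [0,0,0],
    [0,0,0],
    [0,0,0],
    [0,0,0],
    [0,0,0]
  ],
  "xyz": [
    [0,0,0],
    [1,0,0],
    [3,0,0],
    [7,0,0],
    [11,0,0],
    [15,0,0],
    [18,0,0],
    [18,0,0]
  ],
  "jaw": [0,0,0,0,0,0,0,0]
}}

```text
time_s: 14.45
eef_pos: [0.296, 0.6282, 0.0637]
eef_rot: [0.003, 0.399, 0.917, 0.0]
wrist_force: [-0.5, 0.3, -0.2]
opening: 0.0
grasp_force: 0.0
```

```bash
python3 st.py; python3 - <<'E'
from h import *
import cv2
a=ctrl.camera("side")[210:320,245:375,::-1];b=ctrl.camera("scene")[205:315,245:375,::-1]
f=lambda i:cv2.resize(i,(399,338),interpolation=2)
cv2.imwrite("pics/s6.png",np.hstack([f(a),f(b)]))
E
```

```text
14.45 [0.296  0.6282 0.0637] 
R [[-0.6822  0.7311  0.0059]
 [ 0.7311  0.6822 -0.0019]
 [-0.0054  0.003  -1.    ]] 
F [-0.5056  0.3403 -0.2465] q [ 0.9627  0.6339  1.3918 -0.0066  1.1141  0.2147]
TCP rel tab (press fwd,left,z) 0.005140894236147978 0.2647614434341015 0.06370658239765771
rel axis -0.10649570576385202 0.2130536434341015 0.23823971943991723
rel grip -0.040677705763851976 0.26226764343410147
```

View pics/s6.png

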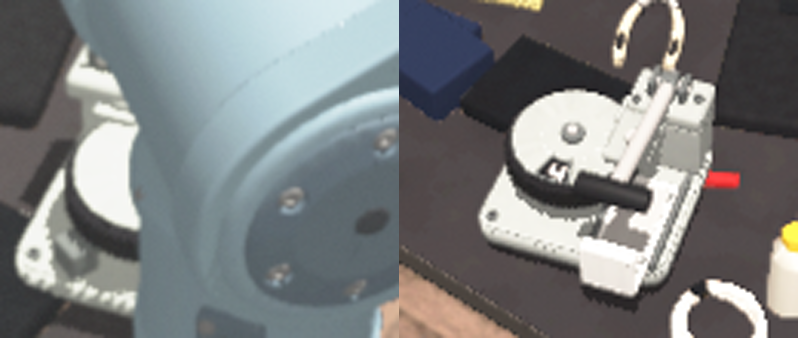

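The scene view seems to show a 4 in the window (crop (552,170)). I'll confirm it from above with the wrist camera on the way to the lever.

Call:
{"method": "send_rows", "body": {
  "dr": [
    [0,0,1.2],
    [0,0,2.4],
    [0,0,3.6],
    [0,0,4.8],
    [0,0,6],
    [0,0,7.2],
    [0,0,8.4],
    [0,0,9.7]
  ],
  "xyz": [
    [0,0,-4],
    [0,0,-8],
    [0,0,-12],
    [0,0,-16],
    [0,0,-20],
    [0,0,-21.5],
    [0,0,-21.5],
    [0,0,-21.5]
  ],
  "jaw": [0,0,0,0,0,0,0,0]
}}

```text
time_s: 15.55
eef_pos: [0.2988, 0.6259, 0.2792]
eef_rot: [0.003, 0.797, 0.603, 0.002]
wrist_force: [0.1, -0.0, -0.5]
opening: 0.0
grasp_force: 0.0
```

```bash
python3 - <<'E'
from w import *
g=np.array([.410,.3885,0]);rel(g-.02*ex+[0,0,.279],ori(16.6,0))
E
```

```text
dr [ 0.06  -0.031  9.606] xyz [-20.897  15.465   0.128]
```

Call:
{"method": "send_rows", "body": {
  "dr": [
    [0,0,1.2],
    [0,0,2.4],
    [0,0,3.6],
    [0,0,4.8],
    [0,0,6],
    [0,0,7.2],
    [0,0,8.4],
    [0.06,-0.03,9.6]
  ],
  "xyz": [
    [-3,2.2,0],
    [-6,4.4,0],
    [-9,6.6,0],
    [-12,8.9,0],
    [-15,11.1,0],
    [-18,13.3,0],
    [-20.9,15.5,0.1],
    [-20.9,15.5,0.1]
  ],
  "jaw": [0,0,0,0,0,0,0,0]
}}

```text
time_s: 16.55
eef_pos: [0.3929, 0.3811, 0.2789]
eef_rot: [0.0, 0.99, 0.143, -0.0]
wrist_force: [-0.1, 0.5, -0.5]
opening: -0.003
grasp_force: 0.0
```

```bash
python3 st.py; python3 - <<'E'
from h import *
import cv2,pickle
c=ctrl.calibration("wrist");pickle.dump(c,open("w7.pkl","wb"))
a=ctrl.camera("wrist")[:,:,::-1];cv2.imwrite("pics/w7.png",a)
cv2.imwrite("pics/w7c.png",cv2.resize(a[0:240,170:380],None,fx=2.5,fy=2.5,interpolation=2))
E
```

```text
16.55 [0.3929 0.3811 0.2789] 
R [[ 0.9589  0.2838 -0.0003]
 [ 0.2838 -0.9589 -0.0009]
 [-0.0005  0.0007 -1.    ]] 
F [-0.1087  0.4756 -0.5258] q [ 0.5536  0.0959  1.644  -0.0006  1.4024  1.8367]
TCP rel tab (press fwd,left,z) 0.02727501986965062 0.00027243620295301364 0.2788507129810136
rel axis -0.08436158013034939 -0.051435363797046996 0.09882697116640325
rel grip -0.018543580130349343 -0.002221363797047011
```

View pics/w7c.png

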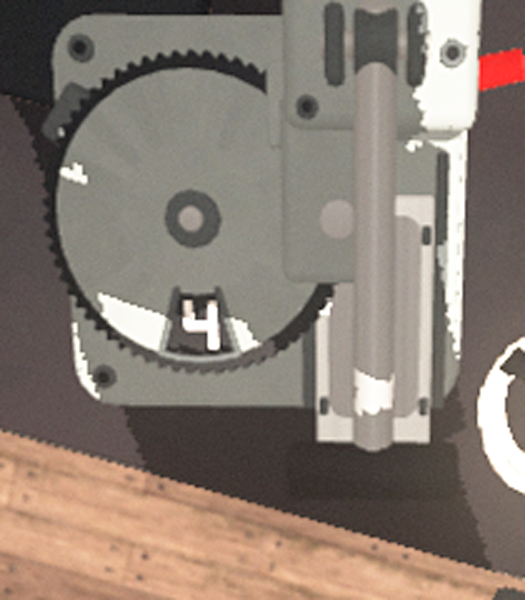

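The 4 stands centred in the window (crop ≈(202,322)). I'll do a numeric check of slide travel and grip position.

```bash
python3 - <<'E'
from w import *
import pickle
c1=pickle.load(open("w1.pkl","rb"));c7=pickle.load(open("w7.pkl","rb"))
P=lambda x,y:(170+x/2.5,y/2.5)
a=atz(None,P(405,490),.038,c1);b=atz(None,P(424,405),.038,c7);print("travel",(b-a)@ex,(b-a)@ey)
m=(atz(None,P(103,376),.032,c7)+atz(None,P(80,47),.032,c7))/2
m1=(atz(None,P(90,352),.032,c1)+atz(None,P(73,17),.032,c1))/2
print("base x=0 world",m@ex,m1@ex,"tab drawn x",(t-m)@ex,(t-m1)@ex)
L=atz(None,P(288,470),.114,c7);Rr=atz(None,P(457,472),.114,c7);F=atz(None,P(373,498),.112,c7);B=atz(None,P(373,445),.112,c7)
print("grip ends",L,Rr,"mid",(L+Rr)/2,"FB",(F+B)/2,(B-F)@ex);rel((L+Rr)/2+[0,0,.15],ori(16.6,0))
E
```

```text
travel 0.03368231711097263 -0.00022924490264134958
base x=0 world 0.5716834823452978 0.5716310566428593 tab drawn x -0.11361108234529775 -0.11355865664285926
grip ends [0.407 0.409 0.114] [0.419 0.365 0.114] mid [0.413 0.387 0.114] FB [0.412 0.386 0.112] 0.01465063538711421
dr [ 0.     0.006 -0.059] xyz [2.067 0.119 1.492]
```

Travel is 34 mm from x≈-113.6 to -80, so the slide is home. Now the lever.

Call:
{"method": "send_rows", "body": {
  "dr": [
    [0,0,0],
    [0,0,0],
    [0,0,0],
    [0,0,0],
    [0,0,0],
    [0,0,0],
    [0,0,0],
    [0,0,0]
  ],
  "xyz": [
    [1,0.1,3],
    [2,0.15,7],
    [2,0.15,11],
    [2,0.15,13],
    [2,0.15,13.5],
    [2,0.15,14],
    [2,0.15,14.5],
    [2,0.15,14.5]
  ],
  "jaw": [0,0,0,0,0,0,0,0]
}}

```text
time_s: 17.6
eef_pos: [0.4111, 0.3887, 0.1351]
eef_rot: [-0.0, 0.989, 0.148, 0.0]
wrist_force: [-3.8, -2.6, 8.0]
opening: 0.003
grasp_force: 3.3
```

Call:
{"method": "send_rows", "body": {
  "dr": [
    [0,0,0],
    [0,0,0],
    [0,0,0],
    [0,0,0],
    [0,0,0],
    [0,0,0],
    [0,0,0],
    [0,0,0]
  ],
  "xyz": [
    [0,0,0.5],
    [0,0,1],
    [0,0,1.5],
    [0,0,2],
    [0,0,2.4],
    [0,0,2.5],
    [0,0,2.5],
    [0,0,2.5]
  ],
  "jaw": [0,0,0,0,0,0,0,0]
}}

```text
time_s: 18.6
eef_pos: [0.4105, 0.3887, 0.1107]
eef_rot: [-0.0, 0.989, 0.148, -0.001]
wrist_force: [-7.4, -2.9, 11.1]
opening: -0.001
grasp_force: 5.5
```

Call:
{"method": "send_rows", "body": {
  "dr": [
    [0,0,0],
    [0,0,0],
    [0,0,0],
    [0,0,0],
    [0,0,0],
    [0,0,0],
    [0,0,0],
    [0,0,0]
  ],
  "xyz": [
    [0,0,0.1],
    [0,0,0.15],
    [0,0,0.2],
    [0,0,0.25],
    [0,0,0.3],
    [0,0,0.3],
    [0,0,0.3],
    [0,0,0.3]
  ],
  "jaw": [0,0,0,0,0,0,0,0]
}}

```text
time_s: 19.6
eef_pos: [0.4106, 0.3888, 0.1101]
eef_rot: [-0.0, 0.989, 0.148, -0.0]
wrist_force: [-14.0, -8.8, 27.4]
opening: 0.001
grasp_force: 14.3
```

Force jumped to 27 N with no further travel, so the lever is at its stop. Now I'll raise the tool straight up.

Call:
{"method": "send_rows", "body": {
  "dr": [
    [0,0,0],
    [0,0,0],
    [0,0,0],
    [0,0,0],
    [0,0,0],
    [0,0,0],
    [0,0,0],
    [0,0,0]
  ],
  "xyz": [
    [0,0,-0.6],
    [0,0,-1.2],
    [0,0,-1.8],
    [0,0,-2.4],
    [0,0,-3.2],
    [0,0,-7],
    [0,0,-12],
    [0,0,-17]
  ],
  "jaw": [0,0,0,0,0,0,0,0]
}}

```text
time_s: 20.6
eef_pos: [0.4111, 0.3886, 0.2781]
eef_rot: [-0.0, 0.989, 0.148, 0.0]
wrist_force: [0.6, 0.7, -0.0]
opening: -0.002
grasp_force: 0.0
```

```bash
python3 - <<'E'
from h import *
import cv2
ctrl.camera("wrist")
a=ctrl.camera("side")[200:320,245:385,::-1];b=ctrl.camera("wrist")[0:240,170:380,::-1]
f=lambda i,w:cv2.resize(i,(w,420),interpolation=2)
cv2.imwrite("pics/end.png",np.hstack([f(a,430),f(b,367)]))
print(ctrl.get_obs()["wrist_force"],ctrl.get_obs()["dq"])
E
```

```text
[-0.49720885  0.27497191 -0.38633773] [-0.00254686  0.04759863  0.07206835 -0.00101932 -0.01630033 -0.00134518]
```

View pics/end.png

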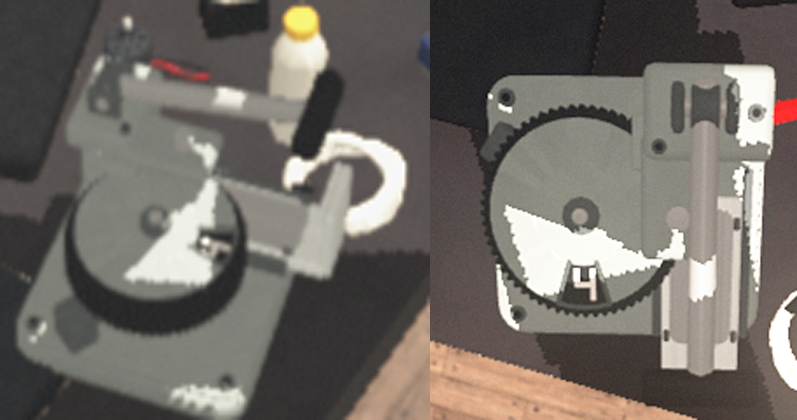

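The lever is up again (grip at left-crop (318,110)), the 4 is centred in the window (right-crop (584,283)), and the slide is home. Handing in.

```bash
python3 -c "
from bench import ctrl
print(ctrl.hand_in())"
```

```text
the job is handed in; nothing more can be done
None
```

The tag for pack four is struck: the slide was pushed home, the wheel rolled from 3 to 4, and the lever pressed to its stop and let up. I then handed the job in at about 21 s; no verdict was returned.

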